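# Tip a brass blank out of its pick-tray well and mark it in the hand stamp

## Task

Mark the brass blank: press its ramp-side end down so that it tips up in the pick tray and slides down the ramp, where it stays standing with its other end raised. Take it by the raised end, lay it flat on the deck of the hand stamp, push it in under the bridge until it is fully home against the back stop, then press the red plunger head all the way down and let it spring back. Leave the aluminium blank in its well and do not knock the bottle or the swab pot about.

Things in the scene. Friction and masses are not known exactly. Their poses are not given: they have to be found in the camera images.
- pick_tray: Grey plastic tray fixed to the bench, 137 x 193 mm, 40 mm high; 3 parallel wells along its x, each 43 mm wide, at y = -59, 0, +59 mm (middle one empty), walls between 16 mm thick. Origin on the bench below the ridge where level floor meets ramp; x points up the ramp to the head of the wells, z up. Floor z = 36 from x = 0 to the head wall at 62; wall tops z = 40, flush with a blank.
- tray_ridge (a point): Point on the ridge in the middle well, x = 0, z = 36 mm in the tray's frame. From the ridge a white ramp falls at 30 degrees towards -x, down to a low toe wall: inner face at x = -54, outer at -65, top z = 14 mm. Side walls keep their full 40 mm height to x = -46 mm, then drop steeply to 14 mm. Tray, blanks and stamp are slick (friction about 0.25).
- brass_blank: Yellow brass plate, 100 x 40 x 4 mm (long along its x, thin along z), 0.12 kg; origin at the centre of its underside. It starts flat in an outer well, 1.5 mm from the walls, flush on top, its x along the tray's x, its centre 10 mm beyond the ridge on the head side; its last 40 mm overhang the ramp. Pressed there, it tips about the ridge onto the ramp.
- brass_center (a point): Centre of the plate. Pressed onto the ramp it slides some 20 mm down it (or is drawn down by the fingertip) to the toe wall and stays standing at 30 degrees; let go too soon, it falls back flat. Standing, its centre is 10 mm down the ramp from the ridge, its head end 40 mm beyond the ridge, 20 mm above the well floor, clear of the walls to be gripped across its width.
- alu_blank: Silver-grey aluminium plate of the same size, 100 x 40 x 4 mm, lying flat in the other outer well; it stays there. Origin at the centre of its underside.
- stamp: Hand marking stamp fixed to the bench: blue base, 190 x 90 mm, with a bare steel deck 66 mm wide, top at z = 14 mm, open and level from x = -88 mm on. Origin on the bench under the deck; x points along the deck to the back stop, z up. A grey bridge at x = 44 to 80 mm, 84 mm wide, underside z = 34, top z = 46 mm, carries the spring plunger at x = 62 mm.
- stop (a point): Middle of the foot of the back stop's face: x = 80, y = 0, z = 14 mm in the stamp's frame. Guides 6 mm high at y = +-21.5 mm run from x = 30 mm to the stop; their flared ends open to about +-28 mm at x = 16 mm. A blank fully home lies flat between them with its end on the stop: its centre at x = 30, y = 0, its underside at z = 14 mm. It slides easily on the deck.
- plunger (a joint): Travel of the stamp's spring plunger in m: 0 up; grows as it is pressed straight down. Its foot meets a blank lying under it after about 0.006, the end of its stroke (0.0075 with nothing under it). The spring takes about 2 N at the top and 3.5 N at the bottom and lifts it back when let go.
- plunger_top (a point): Centre of the top of the plunger's red mushroom head, 32 mm in diameter; at x = 62, y = 0 in the stamp's frame, 72 mm above the bench when up.
- lever_press: Tall grey arbor press that stands at the right of the bench (x 0.36 to 0.69, y below -0.52, 0.8 m high); its lever with a red ball reaches forward over the bench edge, 0.55 to 1 m up. Not part of the job: keep the arm clear of it.
- pump_bottle: White square solvent bottle with a steel dish on top, 65 x 66 x 144 mm, standing behind the work. Origin at the centre of its underside.
- swab_pot: Small beige pot of swabs, 62 x 65 x 99 mm, standing behind the work. Origin at the centre of its underside.
Things that resemble listed ones, but are neither listed nor needed, are in the scene too. Of the things that look like the brass_blank, the smallest one is meant.

How it is judged:
On the way, in this order (a step that is already met when the one before it is completed fails the run):
1. the brass blank stands tipped up on the ramp of the pick tray, its lower end down at the toe (angle between brass_blank's own z axis and vertical between 0.4 and 0.65 rad and x of brass_blank in the frame of pick_tray between -0.025 and -0.002 m and z of brass_blank in the frame of pick_tray between 0.022 and 0.036 m), for 0.2 s.
2. the brass blank lies flat on the deck of the stamp, in line with it (angle between brass_blank's own z axis and vertical below 0.07 rad and z of brass_blank in the frame of stamp between 0.0115 and 0.017 m and y of brass_blank in the frame of stamp between -0.015 and 0.015 m and x of brass_blank in the frame of stamp between -0.09 and 0.034 m and angle between the x axis of brass_blank and the x axis of stamp, either way round below 0.25 rad), for 0.2 s.
3. the brass blank is home: flat between the guides, its end against the back stop (angle between brass_blank's own z axis and vertical below 0.07 rad and z of brass_blank in the frame of stamp between 0.0115 and 0.017 m and x of brass_blank in the frame of stamp between 0.027 and 0.0325 m and y of brass_blank in the frame of stamp between -0.003 and 0.003 m and angle between the x axis of brass_blank and the x axis of stamp, either way round below 0.08 rad), for 0.2 s.
4. the plunger is pressed down to the end of its stroke on the blank, which is home (all of step 3 and value of joint plunger above 0.0052 m), for 0.1 s.
At the end, for the whole second after the job is handed in: The brass blank lies flat (within 0.07 rad) between the stamp's guides, within 3 mm of the back stop, in line within 0.08 rad and at rest; the plunger is up again (within 1.2 mm); the aluminium blank lies flat in its well within 8 mm of where it was (all of step 3 and value of joint plunger below 0.0012 m and linear speed of brass_blank below 0.01 m/s and distance of alu_blank from where it was at the start of the episode below 0.008 m and angle between alu_blank's own z axis and vertical below 0.05 rad); the robot touches nothing.
It fails at once if the aluminium blank is tipped or moved out of place (angle between alu_blank's own z axis and vertical above 0.15 rad or distance of alu_blank from where it was at the start of the episode above 0.012 m).
It fails at once if the bottle or the swab pot is knocked over or shoved away (distance of any of pump_bottle, swab_pot from where it was at the start of the episode above 0.03 m or angle between any of pump_bottle, swab_pot's own z axis and vertical above 0.5 rad).
It also fails if it takes over 58 s, if anything falls off the work surface, if the arm or the gripper's body presses on something with over 40 N, if the wrist force passes 120 N, or if a joint passes its speed limit or range.

## Robot

A 6-joint arm with a two-finger parallel gripper is mounted at the origin on a cart in front of the work surface, level with it; the furniture and walls round the work are solid. World frame = base frame: x ahead of the robot, y to its left, z up, the work surface at z = 0. Lengths are in m, angles in rad, forces in N, time in s.
With the tool pointing down it reaches from about 0.275 to 0.85 m from the base axis. Payload 5.2 kg.
Tool frame: the origin (TCP) lies midway between the tips of the shut fingers; the grasp point (between the pads) lies 19 mm behind it; z points along the fingers, y is the line along which they close (so a half turn about z gives the same grasp; the last joint's range is limited). The gripper opens to 85 mm and grips with 20 to 120 N. Pads are 22 mm wide; open, the fingers measure 114 mm over their backs; the gripper's body (76 mm by 85 mm) begins 54 mm behind the grasp point. The pads swing forward as they close: fully open they stand 13 mm farther back than shut.
Start: joints at [-1.541, 0.259, 1.535, -0, 1.348, -0.203], TCP at [0.127, -0.535, 0.231] pointing down, gripper open.
Joint ranges: [-3.14, 3.14], [-0.91, 2.08], [0.19, 2.58], [-1.22, 4.36], [0.22, 2.71], [-3.12, 3.12]. Speed limits (rad/s): [2.57, 2.57, 3.14, 3.14, 3.14, 3.14].

## Interface

Orientations are given as [roll, pitch, yaw] about the fixed x, y, z axes, in that order (R = Rz(yaw) Ry(pitch) Rx(roll)).
In Python, from cell import sense, vision, order gives the robot as it stands.
- The arm moves only by the tool step_arm, never from a script. Its arguments are lists of equal length, an entry for each row: "translation": the shift along the tool's x, y, z as a fraction of full scale, a list of three; "turn": the turn, a rotation vector about the tool's x, y, z as a fraction of full scale, a list of three. A call has 1 to 5 rows; each row is the pose to reach, as a shift and turn from the pose commanded when the call began, along the tool's axes at that moment; what a row does not reach only later rows make up. Full scale, the value 1, is 20 cm for a shift and 45 degrees for a turn. A row lasts 1/10 s, in which the tool goes at most 50 mm and 8.59 degrees, less where a joint would pass 70% of its speed; a pose out of reach is approached as far as the arm can. A call with a number of a shift or a turn outside -1 to 1 is refused whole. A call with a gripper value outside its range is refused whole. "fingers" is the closure, from 0 (fully open) to 1 (shut), set as the call begins (left out, the last holds). The fingers move at their own pace and stop on an object; the grip force is fixed at half the most. Time passes only in rows, so rows that repeat a pose let the fingers close. It gives the time, the measured TCP pose, the force, the opening and the grip force at its end, in the units of the state.
- sense(): the state, without advancing time (a new reading comes with each control period).
- vision.camera(name): name is "scene" or "top" or "wrist"; returns (picture, depth): 420x560x3 uint8, blue, green, red; 420x560 float32, m along the optical axis (not along the pixel's ray), 0 where there is no reading.
- vision.camera_info(name): a dict with "fov_y" (degrees; the focal length in pixels is half the picture's height over the tangent of half this angle, whatever the lens; pixels are square), "cx", "cy" (the principal point, pixels), "D" ([k1, k2, p1, p2, k3] as OpenCV has them; the pictures are not rectified), "R" (3x3) and "t" (3): a world point X has camera coordinates R X + t. Camera axes: x right, y down, z forward; pixel columns grow to the right and rows downward; lengths in m; the calibration is good to about 2 mm. A picture is of the moment at which its call begins: read the wrist's pose just before it. camera_info takes no time and is no camera call; for the wrist camera it gives the pose at the moment of the call.
- order.finish_job(): hands the job in; it is judged then, once.
The state is a dict: "time": time; "joints": joint angles; "dq": joint speeds; "tau": joint torques, N m; "eef_pos": TCP position; "tcp_rot": TCP orientation; "ft_force": force on the tool from outside, world axes, zero at the start; "ft_torque": the same for the moment, N m; "width": finger opening in m; "grip_force": force on a finger pad.
Only numpy, scipy, OpenCV 4.12 (cv2) and the standard library are available. Lean on these libraries where they do the work, as an engineer would, in place of code of your own. Each camera call takes 0.05 s, during which the arm holds its last target. There are 200 camera calls.

## Working session

There is one attempt and no reset: what is moved stays moved. The work goes in short steps, Python scripts to look and compute and a tool call to move; the robot and the scene stay as the last step left them, time stands still between calls to the robot, and variables do not carry over. Pictures are saved under pics/ and viewed, at most 10 in all, crops included, and the job is handed in when it is done.

Besides the shell and the picture viewer there is one more tool, called after "Call:" in YAML: its name, and indented under it one key for each argument. step_arm: Moves the arm, as the interface text tells. Shift numbers are shares of 20 cm and turn numbers shares of 45 degrees, none past 1 either way. Its arguments: {"type":"object","properties":{"translation":{"type":"array","items":{"type":"array","items":{"type":"number"}}},"turn":{"type":"array","items":{"type":"array","items":{"type":"number"}}},"fingers":{"type":"number"}},"required":["translation","turn"]}

```bash
ls; mkdir -p pics; cat > h.py <<'E'
import numpy as np, cv2
from cell import sense, vision, order
from scipy.spatial.transform import Rotation as Ro
def K(i):
    f=210/np.tan(np.radians(i["fov_y"])/2); return np.array([[f,0,i["cx"]],[0,f,i["cy"]],[0,0,1]])
def ray(i,px):
    p=cv2.undistortPoints(np.float64(px).reshape(-1,1,2),K(i),np.array(i["D"],float)).reshape(-1,2)
    R=np.array(i["R"]);t=np.array(i["t"])
    d=np.c_[p,np.ones(len(p))]@R; return -R.T@t, d
def plane(i,px,z):
    o,d=ray(i,px); return o+d*((z-o[2])/d[:,2])[:,None]
def cloud(i,depth):
    v,u=np.mgrid[0:420,0:560]; o,d=ray(i,np.c_[u.ravel(),v.ravel()]); return (o+d*depth.reshape(-1,1)).reshape(420,560,3)
def pose():
    s=sense(); return np.array(s["eef_pos"]), s["tcp_rot"]
def rel(target,rpy=None):
    "shift and turn in tool axes, full-scale fractions"
    p,r=pose(); R0=Ro.from_euler('xyz',r); 
    out=R0.inv().apply(np.array(target)-p)/0.2
    R1=Ro.from_euler('xyz',rpy) if rpy is not None else R0
    return out.round(4),((R0.inv()*R1).as_rotvec()/(np.pi/4)).round(4)
E
python3 - <<'E'
from h import *
s=sense(); print({k:np.round(v,3) for k,v in s.items()})
for n in("scene","top"):
    i=vision.camera_info(n); print(n,i)
    im,d=vision.camera(n); cv2.imwrite(f"pics/{n}0.png",im); np.savez(f"{n}0.npz",im=im,d=d)
E
```

```text
pics
{'time': np.float64(0.0), 'joints': array([-1.541,  0.259,  1.536, -0.   ,  1.348, -0.203]), 'dq': array([-0.001, -0.001, -0.002, -0.001, -0.001,  0.   ]), 'tau': array([ 1.0000e-03, -4.4603e+01, -2.9057e+01, -0.0000e+00,  1.2000e-02,
       -0.0000e+00]), 'eef_pos': array([ 0.127, -0.535,  0.23 ]), 'tcp_rot': array([-3.14 , -0.   ,  0.233]), 'ft_force': array([-0.519, -0.534, -0.007]), 'ft_torque': array([-0.01 , -0.035, -0.023]), 'grip_force': np.float64(0.0), 'width': np.float64(0.085)}
scene {'fov_y': 43.95242821128986, 'cx': 286.14725593603293, 'cy': 209.1597817174656, 'D': array([-0.20284444,  0.        ,  0.        ,  0.        ,  0.        ]), 'R': array([[-6.43424457e-01, -7.65509526e-01, -3.65203047e-04],
       [-4.70392151e-01,  3.95749308e-01, -7.88741852e-01],
       [ 6.03933930e-01, -5.07324009e-01, -6.14724456e-01]]), 't': array([0.21125888, 0.39823341, 1.26922067])}
top {'fov_y': 47.582431137766456, 'cx': 278.16509980084606, 'cy': 210.53509714858077, 'D': array([-0.07908052,  0.        ,  0.        ,  0.        ,  0.        ]), 'R': array([[ 0.02351029, -0.99967566, -0.00978944],
       [-0.98752575, -0.02169734, -0.15595549],
       [ 0.1556925 ,  0.01333388, -0.98771557]]), 't': array([-0.18099812,  0.5826199 ,  1.27134954])}
```

View pics/scene0.png

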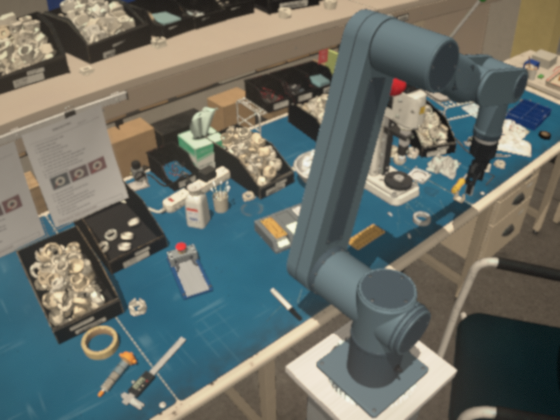

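View pics/top0.png

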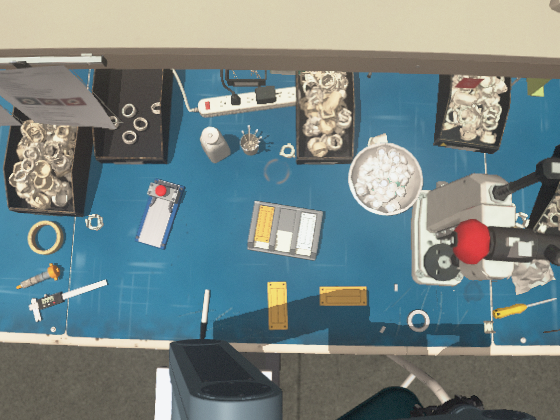

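The scene view shows the stamp near (188,270) and the tray near (285,232). In the top view the stamp is near (160,213) with its red head at (162,190). The tray is near (286,230), with brass in the left well at (264,226), and two decoy plates lie on the bench.

```bash
python3 - <<'E'
from h import *
z=np.load("top0.npz"); im=z["im"]; i=vision.camera_info("top")
c=np.hstack([cv2.resize(im[190:270,235:335],(500,400),interpolation=cv2.INTER_CUBIC),cv2.resize(im[170:260,125:195],(300,386),interpolation=cv2.INTER_CUBIC)[:400] if 0 else cv2.copyMakeBorder(cv2.resize(im[170:260,125:195],(300,386)),0,14,0,0,0)])
cv2.imwrite("pics/crop.png",c)
C=cloud(i,z["d"])
for n,p in dict(brass=(264,226),ridge=(286,228),ramp=(285,246),alu=(305,230),head=(162,190),deck=(156,230),bottle=(213,142),pot=(251,142)).items(): print(n,C[p[1],p[0]].round(3),im[p[1],p[0]])
E
```

```text
brass [ 0.543 -0.13   0.041] [105 185 229]
ridge [ 0.539 -0.19   0.037] [167 174 176]
ramp [ 0.492 -0.189  0.013] [234 244 244]
alu [ 0.534 -0.243  0.043] [239 242 240]
head [0.632 0.151 0.075] [ 81  81 242]
deck [0.528 0.178 0.012] [221 227 232]
bottle [0.75  0.007 0.141] [189 208 216]
pot [ 0.794 -0.083  0.005] [165 188 206]
```

View pics/crop.png

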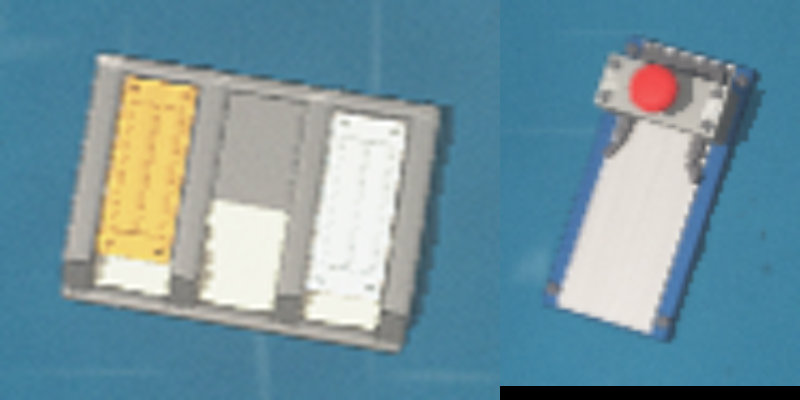

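The crop shows the white ramps at the bottom (robot side), so tray x points away from the robot with yaw about -0.14. Brass is in the left well. The stamp has yaw about -0.31 with its bridge away from the robot.

```bash
python3 - <<'E'
from h import *
print(rel([0.47,-0.13,0.33],[np.pi,0,-.14]))
z=np.load("top0.npz"); C=cloud(vision.camera_info("top"),z["d"]); print(C[241,472])
i=vision.camera_info("wrist"); p,r=pose(); R=np.array(i["R"]); T=Ro.from_euler('xyz',r).as_matrix()
print("cam in tool",T.T@(-R.T@np.array(i["t"])-p), (R@T).round(2), i["fov_y"])
E
```

```text
(array([ 2.1363, -1.5738, -0.494 ]), array([-0.0021,  0.    ,  0.4747]))
[ 0.46907344 -0.53070156  0.48080063]
cam in tool [ 0.06695598  0.0014948  -0.14141923] [[-0.    1.    0.  ]
 [-0.96 -0.   -0.27]
 [-0.27 -0.    0.96]] 63.195785294608164
```

Call:
step_arm:
  translation:
    - [0.25, -0.17, -0.02]
    - [0.5, -0.34, -0.04]
    - [0.72, -0.5, -0.06]
    - [0.9, -0.65, -0.06]
    - [0.98, -0.72, -0.06]
  turn:
    - [0, 0, 0.1]
    - [0, 0, 0.2]
    - [0, 0, 0.3]
    - [0, 0, 0.4]
    - [0, 0, 0.47]
  fingers: 1

```text
time: 0.6
eef_pos: [0.2854, -0.3477, 0.2432]
tcp_rot: [-3.141, -0.0, -0.139]
ft_force: [0.8, -1.0, 0.6]
width: 0.0125
grip_force: 0.0
```

```bash
python3 - <<'E'
from h import *
print(sense()["joints"],pose(),rel([0.55,-0.17,0.25],[np.pi,0,-.14]))
E
```

```text
[-1.13265784e+00  6.70908183e-02  1.73824390e+00  4.33651681e-04
  1.33668890e+00  5.77212787e-01] (array([ 0.28541188, -0.34767648,  0.24316935]), array([-3.14100133e+00, -1.18261667e-04, -1.39175026e-01])) (array([ 1.1869, -1.0633, -0.0334]), array([-0.0008, -0.0002,  0.0011]))
```

Call:
step_arm:
  translation:
    - [0.25, -0.21, 0]
    - [0.5, -0.42, 0]
    - [0.75, -0.63, 0]
    - [0.98, -0.84, 0]
    - [1, -1, 0]
  turn:
    - [0, 0, 0]
    - [0, 0, 0]
    - [0, 0, 0]
    - [0, 0, 0]
    - [0, 0, 0]

```text
time: 1.1
eef_pos: [0.4883, -0.204, 0.2429]
tcp_rot: [3.141, -0.0, -0.137]
ft_force: [0.4, -0.3, -0.3]
width: -0.0002
grip_force: 0.0
```

Call:
step_arm:
  translation:
    - [0.1, 0, 0]
    - [0.1, 0, 0]
  turn:
    - [0, 0, 0]
    - [0, 0, 0]

```text
time: 1.3
eef_pos: [0.5082, -0.2064, 0.2426]
tcp_rot: [-3.141, 0.0, -0.133]
ft_force: [-0.0, 0.2, -0.3]
width: -0.0
grip_force: 0.0
```

```bash
python3 - <<'E'
from h import *
print(pose()); i=vision.camera_info("wrist"); im,d=vision.camera("wrist"); np.savez("w1.npz",im=im,d=d,**{k:v for k,v in i.items()})
cv2.imwrite("pics/w1.png",im)
E
```

```text
(array([ 0.50815534, -0.20636598,  0.24256448]), array([-3.14131147e+00,  6.41402986e-05, -1.32590904e-01]))
```

View pics/w1.png

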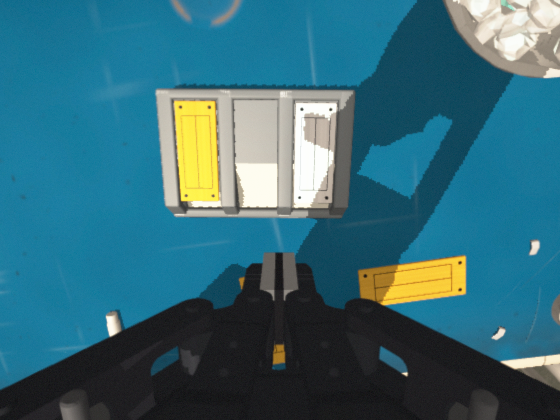

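Wrist view: the tray is at about (160–352, 90–215). Brass is at (197,150), alu at (316,153), and the ridge line in the middle well is at about y=163. The shut fingertips are at (278,262).

```bash
cat >> h.py <<'E'
def mask(im,lo,hi,box):
    h=cv2.cvtColor(im,cv2.COLOR_BGR2HSV); m=cv2.inRange(h,np.array(lo),np.array(hi)); o=np.zeros_like(m); x0,y0,x1,y1=box; o[y0:y1,x0:x1]=m[y0:y1,x0:x1]
    return cv2.morphologyEx(o,cv2.MORPH_CLOSE,np.ones((5,5)))
def rect(i,m,z):
    c=max(cv2.findContours(m,cv2.RETR_EXTERNAL,cv2.CHAIN_APPROX_NONE)[0],key=cv2.contourArea)
    P=plane(i,c.reshape(-1,2),z); (cx,cy),(w,h),a=cv2.minAreaRect(np.float32(P[:,:2]*1000))
    B=cv2.boxPoints(((cx,cy),(w,h),a))
    if w<h: a+=90
    a=(a+90)%180-90
    return np.round([cx,cy,w,h,a],2)
E
python3 - <<'E'
from h import *
z=np.load("w1.npz"); zt=np.load("top0.npz"); it=vision.camera_info("top"); C=cloud(z,z["d"])
Y=((15,120,90),(35,255,255))
m=mask(z["im"],*Y,(165,90,225,212)); mt=mask(zt["im"],*Y,(235,190,335,270))
def cen(m): 
    c=max(cv2.findContours(m,0,1)[0],key=cv2.contourArea); M=cv2.moments(c); return [[M["m10"]/M["m00"],M["m01"]/M["m00"]]]
for n,i,mm in(("w",z,m),("t",it,mt)):
    print(n,rect(i,mm,.04),rect(i,mm,.035),cen(mm))
o1,d1=ray(z,cen(m)); o2,d2=ray(it,cen(mt)); A=np.c_[d1[0],-d2[0]]; s=np.linalg.lstsq(A,o2-o1,rcond=None)[0]; print("tri",o1+d1[0]*s[0],o2+d2[0]*s[1])
print("depth z brass",np.median(C[...,2][m>0]))
h=cv2.cvtColor(z["im"],cv2.COLOR_BGR2HSV)
# tray outline: not blue
nb=cv2.inRange(h,np.array([0,0,0]),np.array([179,110,255])); 
P=C.reshape(-1,3); sel=(P[:,2]>.034)&(P[:,2]<.05)&(abs(P[:,0]-.545)<.12)&(abs(P[:,1]+.19)<.14)
(c,w,a)=cv2.minAreaRect(np.float32(P[sel][:,:2]*1000)); print("tops",c,w,a)
for p in((258,125),(258,185),(258,205),(316,150),(197,150),(228,150)): print(p,C[p[1],p[0]].round(4))
i2=dict(z); 
R=Ro.from_euler('z',0) 
E
```

```text
w [ 551.33 -130.96   40.86   99.29   -8.1 ] [ 550.99 -129.71   41.46  100.73   -8.1 ] [[196.94436610690937, 150.1230184164423]]
t [ 550.63 -128.71   39.14   98.74   -7.91] [ 551.28 -128.49   39.29   99.12   -7.91] [[263.89409141583053, 223.53808992939426]]
tri [ 0.55304956 -0.12759565  0.02403184] [ 0.55220173 -0.12837847  0.02388868]
depth z brass 0.03884777378778903
tops (545.1340942382812, -188.96507263183594) (193.770751953125, 119.5325698852539) 81.9427261352539
(258, 125) [ 0.5698 -0.1953  0.035 ]
(258, 185) [ 0.5071 -0.1849  0.0194]
(258, 205) [ 0.4815 -0.1802  0.0055]
(316, 150) [ 0.5381 -0.2494  0.0384]
(197, 150) [ 0.5541 -0.1315  0.0393]
(228, 150) [ 0.5499 -0.1621  0.0386]
```

```bash
cat >> h.py <<'E'
TR=[np.pi,-.5236,-.141]; u=np.array([.990,-.141,0]); RID=np.array([.541,-.1285,0])
def tp(x,z): return RID+u*x+np.array([0,0,z])
E
python3 - <<'E'
from h import *
print(tp(-.022,.08),rel(tp(-.022,.08),TR))
E
```

```text
[ 0.51922  -0.125398  0.08    ] (array([ 0.0092, -0.4124,  0.8128]), array([-0.0027,  0.6684,  0.0086]))
```

Call:
step_arm:
  translation:
    - [0, -0.2, 0.1]
    - [0, -0.41, 0.25]
    - [0.009, -0.412, 0.45]
    - [0.009, -0.412, 0.65]
    - [0.009, -0.412, 0.81]
  turn:
    - [0, 0.17, 0]
    - [0, 0.34, 0]
    - [0, 0.5, 0]
    - [0, 0.667, 0.009]
    - [0, 0.667, 0.009]

```text
time: 1.85
eef_pos: [0.523, -0.1209, 0.0989]
tcp_rot: [-3.124, -0.515, -0.138]
ft_force: [3.2, 1.8, -0.9]
width: -0.0002
grip_force: 0.0
```

Call:
step_arm:
  translation:
    - [0, 0, 0]
  turn:
    - [0, 0, 0]

```text
time: 1.95
eef_pos: [0.5202, -0.1186, 0.0948]
tcp_rot: [-3.115, -0.504, -0.142]
ft_force: [-1.1, 1.0, 0.1]
width: 0.0
grip_force: 0.0
```

```bash
python3 - <<'E'
from h import *
print(pose(),sense()["ft_force"],sense()["joints"])
for x,z in((-.022,.047),(-.0215,.0275),(-.036,.0185),(-.041,.016),(-.041,.07)): print(rel(tp(x,z),TR))
E
```

```text
(array([ 0.52022391, -0.11855751,  0.09479934]), array([-3.11539082, -0.50413563, -0.14220211])) [-1.11585453  0.95114917  0.06608239] [-0.59662285  0.16713106  2.18945572  0.6345907   0.40849932  0.5700725 ]
(array([-0.1156,  0.04  ,  0.2082]), array([-0.0326,  0.0248, -0.0017]))
(array([-0.1605,  0.0423,  0.2948]), array([-0.0326,  0.0248, -0.0017]))
(array([-0.2457,  0.0425,  0.2992]), array([-0.0326,  0.0248, -0.0017]))
(array([-0.2736,  0.0425,  0.298 ]), array([-0.0326,  0.0248, -0.0017]))
(array([-0.1432,  0.0363,  0.0617]), array([-0.0326,  0.0248, -0.0017]))
```

```bash
sed -i 's/^TR=\[np.pi,-.5236/TR=[np.pi,-.25/' h.py; python3 - <<'E'
from h import *
print(rel(tp(-.027,.08),TR))
E
```

```text
(array([-0.0577,  0.036 ,  0.0517]), array([-0.0326, -0.3236,  0.0028]))
```

Call:
step_arm:
  translation:
    - [-0.03, 0.018, 0.02]
    - [-0.058, 0.036, 0.02]
    - [-0.058, 0.036, 0.02]
  turn:
    - [-0.016, -0.16, 0]
    - [-0.033, -0.324, 0.003]
    - [-0.033, -0.324, 0.003]

```text
time: 2.25
eef_pos: [0.5179, -0.1308, 0.0933]
tcp_rot: [3.129, -0.257, -0.14]
ft_force: [1.4, -0.3, -0.4]
width: 0.0002
grip_force: 0.0
```

```bash
python3 - <<'E'
from h import *
print(pose(),sense()["ft_force"],sense()["joints"])
for x,z in((-.027,.05),(-.027,.028),(-.036,.023),(-.046,.0175),(-.046,.07)): print(rel(tp(x,z),TR))
E
```

```text
(array([ 0.51792727, -0.13078435,  0.09331548]), array([ 3.1286526 , -0.25688346, -0.14024631])) [ 1.3775347  -0.26898213 -0.35547686] [-0.51080456  0.2397043   1.97872609  0.12709138  0.68242351  1.11291429]
(array([-0.0767, -0.0302,  0.2034]), array([ 0.0162, -0.0088,  0.0009]))
(array([-0.1046, -0.0316,  0.3098]), array([ 0.0162, -0.0088,  0.0009]))
(array([-0.1545, -0.0318,  0.3225]), array([ 0.0162, -0.0088,  0.0009]))
(array([-0.2098, -0.0321,  0.3364]), array([ 0.0162, -0.0088,  0.0009]))
(array([-0.1431, -0.0288,  0.0826]), array([ 0.0162, -0.0088,  0.0009]))
```

Call:
step_arm:
  translation:
    - [-0.04, -0.03, 0.06]
    - [-0.077, -0.03, 0.17]
    - [-0.077, -0.03, 0.17]
  turn:
    - [0.016, -0.009, 0]
    - [0.016, -0.009, 0]
    - [0.016, -0.009, 0]

```text
time: 2.55
eef_pos: [0.5086, -0.1191, 0.0512]
tcp_rot: [-3.133, -0.246, -0.139]
ft_force: [-0.9, 0.3, -0.4]
width: -0.0006
grip_force: 0.0
```

```bash
python3 - <<'E'
from h import *
print(pose(),sense()["ft_force"])
for x,z in((-.027,.05),(-.027,.028),(-.036,.023),(-.046,.0175),(-.046,.07)): print(rel(tp(x,z),TR))
E
```

```text
(array([ 0.50860704, -0.11908078,  0.05117345]), array([-3.13262935, -0.24629066, -0.13871456])) [-0.85473572  0.26792011 -0.35367818]
(array([0.0295, 0.024 , 0.0133]), array([-0.0121,  0.0047,  0.0028]))
(array([0.0027, 0.025 , 0.1199]), array([-0.0121,  0.0047,  0.0028]))
(array([-0.047 ,  0.0249,  0.1332]), array([-0.0121,  0.0047,  0.0028]))
(array([-0.1022,  0.0249,  0.1477]), array([-0.0121,  0.0047,  0.0028]))
(array([-0.0382,  0.0227, -0.1069]), array([-0.0121,  0.0047,  0.0028]))
```

Call:
step_arm:
  translation:
    - [0, 0, 0]
    - [0, 0, 0]
  turn:
    - [0, 0, 0]
    - [0, 0, 0]

```text
time: 2.75
eef_pos: [0.5118, -0.1206, 0.0545]
tcp_rot: [-3.135, -0.253, -0.138]
ft_force: [0.3, 0.0, -0.1]
width: -0.0001
grip_force: 0.0
```

```bash
python3 - <<'E'
from h import *
print(pose(),sense()["ft_force"])
for x,z in((-.027,.05),(-.027,.028),(-.036,.023),(-.046,.0175),(-.046,.07)): print(rel(tp(x,z),TR))
E
```

```text
(array([ 0.51181332, -0.12055835,  0.05446907]), array([-3.13522309, -0.25323389, -0.13765563])) [ 0.28176128  0.04427098 -0.10083552]
(array([0.0089, 0.019 , 0.0253]), array([-0.0092, -0.0041,  0.0041]))
(array([-0.0186,  0.0196,  0.1318]), array([-0.0092, -0.0041,  0.0041]))
(array([-0.0685,  0.0195,  0.1447]), array([-0.0092, -0.0041,  0.0041]))
(array([-0.1238,  0.0194,  0.1588]), array([-0.0092, -0.0041,  0.0041]))
(array([-0.058 ,  0.0178, -0.0953]), array([-0.0092, -0.0041,  0.0041]))
```

Call:
step_arm:
  translation:
    - [0.005, 0.019, 0.025]
    - [-0.005, 0.019, 0.06]
    - [-0.012, 0.019, 0.095]
    - [-0.019, 0.019, 0.13]
    - [-0.019, 0.019, 0.13]
  turn:
    - [-0.009, 0, 0]
    - [-0.009, 0, 0]
    - [-0.009, 0, 0]
    - [-0.009, 0, 0]
    - [-0.009, 0, 0]

```text
time: 3.25
eef_pos: [0.5133, -0.1238, 0.0266]
tcp_rot: [-3.141, -0.251, -0.137]
ft_force: [-2.9, 0.2, 2.5]
width: -0.0001
grip_force: 1.8
```

```bash
python3 - <<'E'
from h import *
print(pose(),sense()["ft_force"])
for x,z in((-.027,.028),(-.036,.022),(-.046,.0165),(-.046,.07)): print(rel(tp(x,z),TR))
E
```

```text
(array([ 0.51333285, -0.12377617,  0.02664808]), array([-3.14138821, -0.2508095 , -0.13686199])) [-2.90086057  0.2263942   2.5347475 ]
(array([ 0.0068,  0.0039, -0.0052]), array([-0.0016, -0.001 ,  0.0051]))
(array([-0.0443,  0.0037,  0.0127]), array([-0.0016, -0.001 ,  0.0051]))
(array([-0.0995,  0.0035,  0.0269]), array([-0.0016, -0.001 ,  0.0051]))
(array([-0.0331,  0.0034, -0.2322]), array([-0.0016, -0.001 ,  0.0051]))
```

Call:
step_arm:
  translation:
    - [-0.025, 0.003, 0.01]
    - [-0.05, 0.003, 0.018]
    - [-0.08, 0.003, 0.026]
    - [-0.105, 0.003, 0.031]
    - [-0.105, 0.003, 0.031]
  turn:
    - [0, 0, 0]
    - [0, 0, 0]
    - [0, 0, 0]
    - [0, 0, 0]
    - [0, 0, 0]

```text
time: 3.75
eef_pos: [0.4946, -0.1218, 0.0158]
tcp_rot: [3.142, -0.252, -0.137]
ft_force: [-1.9, 0.2, 3.6]
width: 0.0001
grip_force: 2.6
```

```bash
python3 - <<'E'
from h import *
print(pose(),sense()["ft_force"])
im,d=vision.camera("top"); np.savez("top1.npz",im=im,d=d); i=vision.camera_info("top"); C=cloud(i,d)
m=mask(im,(15,120,90),(35,255,255),(235,185,285,270)); P=C[m>0]; q=(P-RID); a=q@u; 
print(len(P)); 
for lo in np.arange(-.05,.06,.01):
  k=(a>lo)&(a<lo+.01); 
  if k.sum()>3: print(round(lo,3),k.sum(),np.median(P[k,2]).round(4))
E
```

```text
(array([ 0.49464159, -0.1218483 ,  0.01584957]), array([ 3.14157372, -0.25155526, -0.1370313 ])) [-1.92690699  0.18847054  3.63163569]
352
-0.04 21 0.0221
-0.03 52 0.0254
-0.02 49 0.0312
-0.01 55 0.0382
0.0 53 0.0432
0.01 55 0.0492
0.02 54 0.0541
0.03 11 0.0575
```

Call:
step_arm:
  translation:
    - [0, 0, -0.03]
    - [0, 0, -0.08]
    - [0, 0, -0.2]
    - [0, 0, -0.35]
    - [0, 0, -0.45]
  turn:
    - [0, 0, 0]
    - [0, 0, 0]
    - [0, 0, 0]
    - [0, 0, 0]
    - [0, 0, 0]

```text
time: 4.3
eef_pos: [0.473, -0.1191, 0.1055]
tcp_rot: [3.141, -0.254, -0.137]
ft_force: [0.4, -0.2, -0.8]
width: 0.0
grip_force: 0.0
```

Call:
step_arm:
  translation:
    - [0, 0, 0]
    - [0, 0, 0]
  turn:
    - [0, 0, 0]
    - [0, 0, 0]
  fingers: 0

```text
time: 4.5
eef_pos: [0.4732, -0.1191, 0.104]
tcp_rot: [3.141, -0.254, -0.137]
ft_force: [-0.6, 0.4, -0.3]
width: 0.0281
grip_force: 0.0
```

```bash
python3 - <<'E'
from h import *
print(pose())
i=vision.camera_info("wrist"); im,d=vision.camera("wrist"); cv2.imwrite("pics/w2.png",im); np.savez("w2.npz",im=im,d=d,**i)
m=mask(im,(15,120,90),(35,255,255),(0,0,559,250)); 
n,l,s,_=cv2.connectedComponentsWithStats(m); print(s[1:][s[1:,4]>200])
C=cloud(i,d); k=np.linalg.norm(C[...,:2]-[.54,-.13],axis=2)<.07; P=C[(m>0)&k]; a=(P-RID)@u; v=np.array([.141,.99,0]); b=(P-RID)@v
for lo in np.arange(-.05,.05,.01):
  k=(a>lo)&(a<lo+.01); 
  if k.sum()>3: print(round(lo,3),k.sum(),np.median(P[k,2]).round(4),np.percentile(b[k],[2,98]).round(4))
print(a.max())
print(rel(tp(.028,.0435),TR),rel(tp(.015,.095),TR))
E
```

```text
(array([ 0.47320864, -0.11910524,  0.10399731]), array([ 3.1406826 , -0.25372705, -0.13687363]))
[[ 245   84   68  143 8734]]
-0.05 729 0.0136 [-0.0199  0.0179]
-0.04 889 0.0194 [-0.02    0.0177]
-0.03 866 0.0252 [-0.0201  0.0178]
-0.02 948 0.031 [-0.0202  0.0178]
-0.01 1030 0.0367 [-0.0204  0.0175]
0.0 1123 0.0425 [-0.0207  0.0177]
0.01 1203 0.0482 [-0.0208  0.0176]
0.02 1314 0.054 [-0.0208  0.0174]
0.03 326 0.0571 [-0.0205  0.0176]
0.033315872623854804
(array([0.3948, 0.0019, 0.4098]), array([-0.001 , -0.0027,  0.0049])) (array([0.3961, 0.0017, 0.1442]), array([-0.001 , -0.0027,  0.0049]))
```

View pics/w2.png

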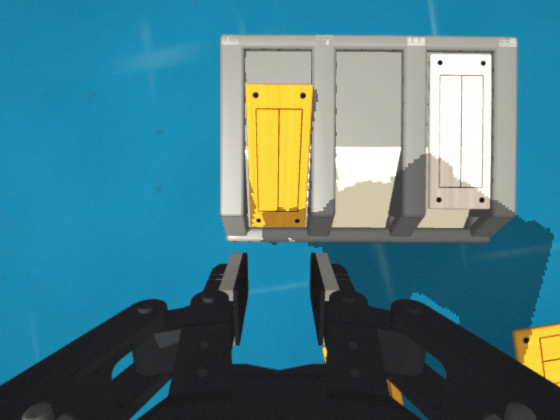

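The brass stands tipped in the left well, with its raised end at (280,87) and its lower end at the toe at (280,225). Alu is undisturbed.

Call:
step_arm:
  translation:
    - [0.13, 0.004, 0]
    - [0.28, 0.008, 0.04]
    - [0.396, 0.008, 0.14]
    - [0.396, 0.008, 0.14]
    - [0.396, 0.008, 0.14]
  turn:
    - [0, 0, 0]
    - [0, 0, 0]
    - [0, 0, 0]
    - [0, 0, 0]
    - [0, 0, 0]
  fingers: 0

```text
time: 5.05
eef_pos: [0.5546, -0.1312, 0.0938]
tcp_rot: [-3.14, -0.248, -0.137]
ft_force: [-0.4, 0.2, 0.5]
width: 0.0853
grip_force: 0.0
```

```bash
python3 - <<'E'
from h import *
print(pose(),sense()["width"])
v=np.array([.141,.99,0])
print(rel(tp(.028,.0435)-v*.0014,TR))
E
```

```text
(array([ 0.55458036, -0.13120731,  0.09380436]), array([-3.14015993, -0.24785074, -0.1368113 ])) 0.08526811940627964
(array([0.007 , 0.0039, 0.2612]), array([-0.0031,  0.0027,  0.0052]))
```

Call:
step_arm:
  translation:
    - [0, 0.003, 0.07]
    - [0.003, 0.003, 0.16]
    - [0.005, 0.003, 0.24]
    - [0.005, 0.003, 0.26]
    - [0.005, 0.003, 0.26]
  turn:
    - [0, 0, 0]
    - [0, 0, 0]
    - [0, 0, 0]
    - [0, 0, 0]
    - [0, 0, 0]
  fingers: 0

```text
time: 5.55
eef_pos: [0.5681, -0.134, 0.0451]
tcp_rot: [-3.141, -0.25, -0.137]
ft_force: [-0.7, -0.3, 0.2]
width: 0.0855
grip_force: 0.0
```

Call:
step_arm:
  translation:
    - [0, 0, 0]
    - [0, 0, 0]
    - [0, 0, 0]
    - [0, 0, 0]
    - [0, 0, 0]
  turn:
    - [0, 0, 0]
    - [0, 0, 0]
    - [0, 0, 0]
    - [0, 0, 0]
    - [0, 0, 0]
  fingers: 1

```text
time: 6.05
eef_pos: [0.5699, -0.1343, 0.0468]
tcp_rot: [3.141, -0.254, -0.137]
ft_force: [-0.9, 3.3, 5.8]
width: 0.0376
grip_force: 59.5
```

Call:
step_arm:
  translation:
    - [0.012, 0, -0.05]
    - [0.037, 0, -0.15]
    - [0.074, 0, -0.3]
    - [0.12, 0, -0.48]
    - [0.14, 0, -0.55]
  turn:
    - [0, 0, 0]
    - [0, 0, 0]
    - [0, 0, 0]
    - [0, 0, 0]
    - [0, 0, 0]

```text
time: 6.55
eef_pos: [0.5705, -0.1355, 0.1638]
tcp_rot: [3.139, -0.257, -0.136]
ft_force: [0.6, -0.7, -0.8]
width: 0.0374
grip_force: 60.2
```

```bash
python3 - <<'E'
from h import *
print(pose(),sense()["width"],sense()["grip_force"],sense()["joints"])
it=vision.camera_info("top"); zt=np.load("top0.npz"); C=cloud(it,zt["d"])
# stamp from top image: red head, deck, bridge
h=cv2.cvtColor(zt["im"],cv2.COLOR_BGR2HSV)
sub=np.zeros((420,560),bool); sub[165:265,120:200]=1
red=(cv2.inRange(h,np.array([0,120,100]),np.array([10,255,255]))|cv2.inRange(h,np.array([170,120,100]),np.array([180,255,255])))*sub
ys,xs=np.nonzero(red); print("red",plane(it,[[xs.mean(),ys.mean()]],.072),C[red>0].mean(0))
deck=((h[...,1]<50)&(h[...,2]>190)&sub&(abs(C[...,2]-.013)<.01)).astype(np.uint8)*255
print("deck",rect(it,deck,.014), np.median(C[deck>0][:,2]))
blue=cv2.inRange(h,np.array([105,150,60]),np.array([125,255,255])); 
print(h[225,140],h[235,172],h[250,200])
E
```

```text
(array([ 0.57048031, -0.13546087,  0.16375678]), array([ 3.13896246, -0.2573616 , -0.13646906])) 0.03736677478039045 60.186248148966115 [-0.4738087   0.23407729  1.77494802  0.10532705  0.8909996   1.17748971]
red [[0.63186539 0.15641581 0.072     ]] [0.6322614  0.15695177 0.07000681]
deck [552.78 180.31  65.14 133.5  -14.66] 0.01360350956892975
[106 144 166] [ 99 145 167] [ 99 155 161]
```

```bash
python3 - <<'E'
from h import *
print(rel([.53,.03,.22],[np.pi,-.1,-.2]), rel([.50,.185,.22],[np.pi,0,-.256]))
E
```

```text
(array([-0.2312, -0.7911, -0.3537]), array([-0.0111, -0.2004,  0.0794])) (array([-0.4769, -1.5384, -0.4203]), array([-0.0163, -0.3275,  0.1509]))
```

Call:
step_arm:
  translation:
    - [-0.03, -0.12, -0.1]
    - [-0.09, -0.3, -0.2]
    - [-0.15, -0.5, -0.3]
    - [-0.2, -0.7, -0.35]
    - [-0.26, -0.9, -0.36]
  turn:
    - [0, -0.03, 0.01]
    - [0, -0.08, 0.03]
    - [-0.005, -0.12, 0.05]
    - [-0.01, -0.16, 0.06]
    - [-0.01, -0.2, 0.08]

```text
time: 7.05
eef_pos: [0.5262, 0.0543, 0.2185]
tcp_rot: [-3.139, -0.098, -0.202]
ft_force: [0.9, 0.1, -0.4]
width: 0.0374
grip_force: 60.3
```

```bash
python3 - <<'E'
from h import *
print(pose(),rel([.50,.185,.22],[np.pi,0,-.256]))
E
```

```text
(array([0.5261813 , 0.05429084, 0.21853348]), array([-3.13920572, -0.09769242, -0.20157983])) (array([-0.2572, -0.6142, -0.0311]), array([-0.0064, -0.1243,  0.0694]))
```

Call:
step_arm:
  translation:
    - [-0.08, -0.2, 0]
    - [-0.17, -0.4, -0.02]
    - [-0.22, -0.55, -0.03]
    - [-0.257, -0.614, -0.03]
    - [-0.257, -0.614, -0.03]
  turn:
    - [0, -0.04, 0.02]
    - [0, -0.08, 0.04]
    - [0, -0.12, 0.06]
    - [-0.006, -0.124, 0.07]
    - [-0.006, -0.124, 0.07]

```text
time: 7.55
eef_pos: [0.4989, 0.1856, 0.2177]
tcp_rot: [-3.141, 0.003, -0.253]
ft_force: [0.6, -0.5, -0.6]
width: 0.0373
grip_force: 60.3
```

```bash
python3 - <<'E'
from h import *
print(pose())
i=vision.camera_info("wrist"); im,d=vision.camera("wrist"); cv2.imwrite("pics/w3.png",im); np.savez("w3.npz",im=im,d=d,**i)
E
```

```text
(array([0.49890645, 0.18558342, 0.2177308 ]), array([-3.14106430e+00,  3.08121620e-03, -2.52567353e-01]))
```

View pics/w3.png

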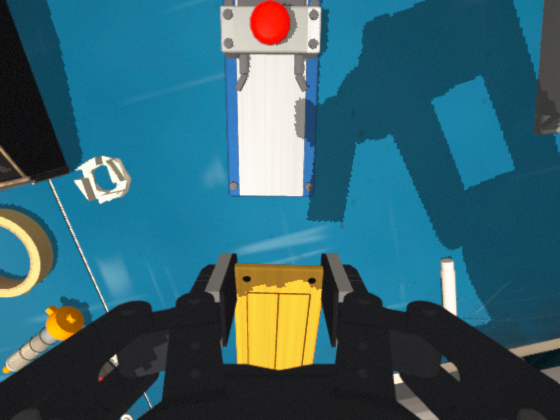

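The stamp is seen nearly aligned: red head at (270,22), guides at (243–300, 70), and the deck front edge at y≈195. The plate is held squarely between the pads with its end at y≈265.

```bash
python3 - <<'E'
from h import *
z=np.load("w3.npz"); im=z["im"]; C=cloud(z,z["d"]); h=cv2.cvtColor(im,cv2.COLOR_BGR2HSV)
dk=((h[...,1]<60)&(h[...,2]>150)).astype(np.uint8)
L=[];Rr=[]
for y in range(100,182,4):
    xs=np.nonzero(dk[y,230:320])[0]+230; L.append((xs.min(),y)); Rr.append((xs.max()+1,y))
for n,e in(("L",L),("R",Rr)):
    P=plane(z,e,.014); f=cv2.fitLine(np.float32(P[:,:2]),cv2.DIST_HUBER,0,.01,.01).ravel(); print(n,P[[0,-1],:2].round(4),"yaw",np.arctan(f[1]/f[0]))
rd=((h[...,1]>150)&((h[...,0]<8)|(h[...,0]>172))); rd[60:]=0; ys,xs=np.nonzero(rd); 
(cx,cy),r=cv2.minEnclosingCircle(np.float32(np.c_[xs,ys])); print("red",(cx,cy,r),plane(z,[[cx,cy]],.070), plane(z,[[cx,cy]],.072),C[rd].mean(0),C[rd][:,2].max())
# front edge of deck in the middle
col=h[:,265:275].mean(1); e=[y for y in range(150,230) if col[y,1]<60]; print("front",plane(z,[[270,max(e)+1]],.014))
print("deckz",np.median(C[100:180,250:290,2]))
zt=np.load("top0.npz"); it=vision.camera_info("top"); ht=cv2.cvtColor(zt["im"],cv2.COLOR_BGR2HSV); rt=((ht[...,1]>150)&((ht[...,0]<8)|(ht[...,0]>172))); rt[:165]=0;rt[230:]=0;rt[:,:130]=0;rt[:,200:]=0; ys,xs=np.nonzero(rt); (tx,ty),r2=cv2.minEnclosingCircle(np.float32(np.c_[xs,ys])); print("red top",plane(it,[[tx,ty]],.07))
o1,d1=ray(z,[[cx,cy]]); o2,d2=ray(it,[[tx,ty]]); s=np.linalg.lstsq(np.c_[d1[0],-d2[0]],o2-o1,rcond=None)[0]; print("tri",o1+d1[0]*s[0],o2+d2[0]*s[1])
# plate in tool frame
m=mask(im,(15,100,70),(35,255,255),(230,255,330,370)); P=C[m>0]; p,r=np.array([.49890645,.18558342,.2177308]),[-3.1410643,.0030812,-.25256735]
Q=(P-p)@Ro.from_euler('xyz',r).as_matrix(); 
A=np.c_[Q[:,:2],np.ones(len(Q))]; co=np.linalg.lstsq(A,Q[:,2],rcond=None)[0]; print("plate z=ax+by+c",co,"x max",Q[:,0].max(),"y",np.percentile(Q[:,1],[1,99]))
E
```

```text
L [[0.5887 0.2024]
 [0.5133 0.2225]] yaw -0.26506045
R [[0.573  0.1419]
 [0.4968 0.1591]] yaw -0.1176488
red (269.8500061035156, 22.0, 22.18393325805664) [[0.6331287  0.15632565 0.07      ]] [[0.63265346 0.15639781 0.072     ]] [0.63303087 0.156448   0.07021681] 0.35894803398251274
front [[0.48905682 0.19612707 0.014     ]]
deckz 0.01283051353531306
red top [[0.63229408 0.15724118 0.07      ]]
tri [0.63231282 0.15644953 0.07343353] [0.63164942 0.15636022 0.07327911]
plate z=ax+by+c [-0.44839394  0.00383214 -0.01229404] x max 0.06775327372904326 y [-0.0187412   0.01993178]
```

```bash
python3 - <<'E'
from h import *
z=np.load("w3.npz"); im=z["im"]; C=cloud(z,z["d"])
m=mask(im,(15,100,70),(35,255,255),(230,255,330,370)); m=cv2.erode(m,np.ones((5,5))); P=C[m>0]; p,r=np.array([.49890645,.18558342,.2177308]),[-3.1410643,.0030812,-.25256735]
Q=(P-p)@Ro.from_euler('xyz',r).as_matrix(); Q=Q[(abs(Q[:,0])<.12)&(abs(Q[:,2])<.1)]
for _ in range(5):
    A=np.c_[Q[:,:2],np.ones(len(Q))]; co=np.linalg.lstsq(A,Q[:,2],rcond=None)[0]; e=abs(A@co-Q[:,2]); Q=Q[e<max(.0015,2*np.median(e))]
print(co,np.degrees(np.arctan(co[0])),len(Q),Q.min(0),Q.max(0))
for lo in np.arange(-.1,.03,.01):
  k=(Q[:,0]>lo)&(Q[:,0]<lo+.01)
  if k.sum()>5: print(round(lo,2),np.median(Q[k],0).round(4),np.percentile(Q[k][:,1],[1,99]).round(4))
E
```

```text
[-2.86996000e-01  1.38322537e-04 -7.87301923e-03] -16.01326732013961 7738 [-0.06038953 -0.01913313 -0.01055463] [0.0075073  0.01988169 0.01072593]
-0.06 [-0.0535  0.0001  0.0075] [-0.0187  0.0175]
-0.05 [-0.0449 -0.0003  0.005 ] [-0.0184  0.018 ]
-0.04 [-0.0348  0.0002  0.0022] [-0.0181  0.0184]
-0.03 [-0.0249  0.0007 -0.0007] [-0.0178  0.0188]
-0.02 [-0.015   0.0012 -0.0036] [-0.0172  0.0193]
-0.01 [-0.005   0.0013 -0.0065] [-0.0161  0.0193]
-0.0 [ 0.0037  0.0009 -0.0088] [-0.0161  0.019 ]
```

```bash
cat >> h.py <<'E'
us=np.array([np.cos(.265),-np.sin(.265),0]); vs=np.array([np.sin(.265),np.cos(.265),0]); HEAD=np.array([.6325,.1566,0]); SO=HEAD-.062*us
def sp(x,z,y=0): return SO+us*x+vs*y+np.array([0,0,z])
E
python3 - <<'E'
from h import *
PL=[np.pi,.28,-.265]
print(sp(-.032,.05),rel(sp(-.032,.05),PL),rel(sp(-.032,.10),PL))
E
```

```text
[0.5417813  0.18121947 0.05      ] (array([ 0.212 , -0.0381,  0.8379]), array([ 0.0021, -0.3533,  0.015 ])) (array([ 0.2113, -0.0381,  0.5879]), array([ 0.0021, -0.3533,  0.015 ]))
```

Call:
step_arm:
  translation:
    - [0.05, -0.01, 0.1]
    - [0.12, -0.025, 0.25]
    - [0.18, -0.038, 0.45]
    - [0.212, -0.038, 0.65]
    - [0.212, -0.038, 0.8]
  turn:
    - [0, -0.1, 0.005]
    - [0, -0.2, 0.01]
    - [0, -0.3, 0.015]
    - [0.002, -0.353, 0.015]
    - [0.002, -0.353, 0.015]

```text
time: 8.1
eef_pos: [0.5436, 0.178, 0.0542]
tcp_rot: [3.141, 0.282, -0.27]
ft_force: [-0.9, -0.4, -0.2]
width: 0.0376
grip_force: 60.3
```

Call:
step_arm:
  translation:
    - [0, 0, 0]
    - [0, 0, 0]
    - [0, 0, 0]
  turn:
    - [0, 0, 0]
    - [0, 0, 0]
    - [0, 0, 0]

```text
time: 8.4
eef_pos: [0.5436, 0.1805, 0.0598]
tcp_rot: [-3.14, 0.276, -0.267]
ft_force: [0.7, 0.1, 0.1]
width: 0.0375
grip_force: 60.4
```

```bash
python3 - <<'E'
from h import *
PL=[np.pi,.28,-.265]
print(pose(),rel(sp(-.032,.05),PL),rel(sp(-.032,.018),PL))
i=vision.camera_info("wrist"); im,d=vision.camera("wrist"); np.savez("w4.npz",im=im,d=d,**i); cv2.imwrite("pics/w4.png",im)
C=cloud(i,d); m=mask(im,(15,100,70),(35,255,255),(230,255,330,400)); m=cv2.erode(m,np.ones((5,5))); Q=C[m>0]-SO; Q=np.c_[Q@us,Q@vs,Q[:,2]]
for _ in range(5):
    A=np.c_[Q[:,:2],np.ones(len(Q))]; co=np.linalg.lstsq(A,Q[:,2],rcond=None)[0]; e=abs(A@co-Q[:,2]); Q=Q[e<max(.0015,2*np.median(e))]
print(co,len(Q),Q.min(0),Q.max(0),np.median(Q,0))
E
```

```text
(array([0.54357898, 0.18046468, 0.05984622]), array([-3.13966361,  0.27615419, -0.2668334 ])) (array([ 0.0041, -0.0012,  0.05  ]), array([-0.0031, -0.0049, -0.0022])) (array([ 0.0477, -0.0009,  0.2039]), array([-0.0031, -0.0049, -0.0022]))
[0.00634866 0.00329039 0.06755497] 7374 [-0.09097022 -0.02002836  0.06572411] [-0.02005344  0.01906338  0.06881847] [-0.04883023 -0.00093906  0.06722621]
```

Call:
step_arm:
  translation:
    - [0.012, 0, 0.05]
    - [0.026, 0, 0.11]
    - [0.04, 0, 0.165]
    - [0.0475, 0, 0.2]
    - [0.0475, 0, 0.2]
  turn:
    - [0, 0, 0]
    - [0, 0, 0]
    - [0, 0, 0]
    - [0, 0, 0]
    - [0, 0, 0]

```text
time: 8.95
eef_pos: [0.5398, 0.1813, 0.0155]
tcp_rot: [-3.141, 0.282, -0.267]
ft_force: [-0.1, 0.0, -2.2]
width: 0.0375
grip_force: 60.5
```

Call:
step_arm:
  translation:
    - [0.003, 0, 0.01]
    - [0.005, 0, 0.02]
    - [0.005, 0, 0.02]
  turn:
    - [0, 0, 0]
    - [0, 0, 0]
    - [0, 0, 0]

```text
time: 9.25
eef_pos: [0.5402, 0.1813, 0.0147]
tcp_rot: [-3.141, 0.28, -0.267]
ft_force: [-3.8, -1.0, 18.1]
width: 0.0374
grip_force: 70.7
```

Call:
step_arm:
  translation:
    - [-0.002, 0, -0.006]
    - [-0.002, 0, -0.006]
    - [-0.002, 0, -0.006]
  turn:
    - [0, 0, 0]
    - [0, 0, 0]
    - [0, 0, 0]

```text
time: 9.55
eef_pos: [0.5401, 0.1814, 0.0149]
tcp_rot: [-3.141, 0.28, -0.267]
ft_force: [-2.1, -0.8, 9.8]
width: 0.0375
grip_force: 66.7
```

Call:
step_arm:
  translation:
    - [0, 0, 0]
    - [0, 0, 0]
    - [0, 0, 0]
    - [0, 0, 0]
  turn:
    - [0, 0, 0]
    - [0, 0, 0]
    - [0, 0, 0]
    - [0, 0, 0]
  fingers: 0.2

```text
time: 9.95
eef_pos: [0.5401, 0.1813, 0.0132]
tcp_rot: [-3.141, 0.28, -0.267]
ft_force: [0.0, -1.2, -0.7]
width: 0.0682
grip_force: 0.0
```

Call:
step_arm:
  translation:
    - [0, 0, -0.05]
    - [0, 0, -0.15]
    - [0, 0, -0.3]
    - [0, 0, -0.45]
    - [0, 0, -0.45]
  turn:
    - [0, 0, 0]
    - [0, 0, 0]
    - [0, 0, 0]
    - [0, 0, 0]
    - [0, 0, 0]

```text
time: 10.45
eef_pos: [0.5682, 0.1745, 0.1049]
tcp_rot: [-3.138, 0.271, -0.267]
ft_force: [0.1, -0.6, 0.8]
width: 0.0685
grip_force: 0.0
```

```bash
python3 - <<'E'
from h import *
print(pose(),sense()["width"])
im,d=vision.camera("top"); it=vision.camera_info("top")
m=mask(im,(15,120,90),(35,255,255),(120,180,200,290)); print("top",rect(it,m,.018))
i=vision.camera_info("wrist"); im,d=vision.camera("wrist"); np.savez("w5.npz",im=im,d=d,**i); cv2.imwrite("pics/w5.png",im)
print(rel(sp(-.16,.13),[np.pi,0,-.265]),sp(-.07,0))
E
```

```text
(array([0.56817917, 0.17454302, 0.10491092]), array([-3.13779218,  0.27078109, -0.26665351])) 0.06849867254666034
top [500.56 192.26  37.93  96.86 -17.28]
(array([-0.7709,  0.    ,  0.0694]), array([-0.0021,  0.3535, -0.0027])) [0.50510779 0.19117202 0.        ]
```

View pics/w5.png

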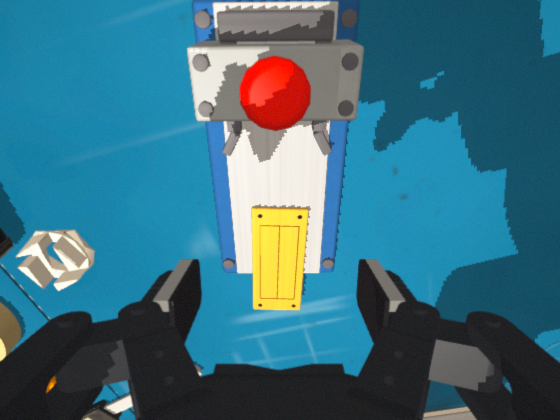

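The brass lies flat on the deck, centred, at (280,258). The guides' mouth at (235–322, 140) is ahead of it.

Call:
step_arm:
  translation:
    - [-0.1, 0, -0.03]
    - [-0.3, 0, -0.03]
    - [-0.5, 0, 0]
    - [-0.68, 0, 0.05]
    - [-0.75, 0, 0.08]
  turn:
    - [0, 0.1, 0]
    - [0, 0.2, 0]
    - [0, 0.3, 0]
    - [-0.002, 0.353, -0.003]
    - [-0.002, 0.353, -0.003]
  fingers: 1

```text
time: 11.05
eef_pos: [0.4147, 0.2145, 0.1252]
tcp_rot: [3.139, 0.006, -0.262]
ft_force: [0.6, -0.1, 0.6]
width: 0.0
grip_force: 0.0
```

Call:
step_arm:
  translation:
    - [0, 0, 0]
    - [0, 0, 0]
    - [0, 0, 0]
  turn:
    - [0, 0, 0]
    - [0, 0, 0]
    - [0, 0, 0]

```text
time: 11.35
eef_pos: [0.4225, 0.2136, 0.1259]
tcp_rot: [3.141, 0.002, -0.266]
ft_force: [-0.1, -0.5, 0.1]
width: -0.0002
grip_force: 0.0
```

```bash
python3 - <<'E'
from h import *
print(pose(),rel(sp(-.155,.0158),[np.pi,0,-.265]),(pose()[0]-SO)@us)
i=vision.camera_info("wrist"); im,d=vision.camera("wrist"); np.savez("w6.npz",im=im,d=d,**i)
m=mask(im,(15,120,90),(35,255,255),(200,60,350,330)); r=rect(i,m,.018); print(r); q=np.r_[r[:2]/1000,0]-SO; print("stamp frame",q@us,q@vs,r[4]+np.degrees(.265))
C=cloud(i,d); print(np.median(C[m>0][:,2]))
E
```

```text
(array([0.42247106, 0.21361863, 0.12589825]), array([ 3.14107651e+00,  2.28934288e-03, -2.65502831e-01])) (array([ 4.400e-03, -2.000e-04,  5.505e-01]), array([ 0.0007,  0.0029, -0.0006])) -0.15563106374048633
[488.71 195.3   39.29  72.82 -16.73]
stamp frame -0.08690653937911308 -0.00031085388311261064 -1.5466184290331846
0.016772791440078205
```

Call:
step_arm:
  translation:
    - [0, 0, 0.1]
    - [0, 0, 0.25]
    - [0, 0, 0.4]
    - [0, 0, 0.52]
    - [0, 0, 0.55]
  turn:
    - [0, 0.003, 0]
    - [0, 0.003, 0]
    - [0, 0.003, 0]
    - [0, 0.003, 0]
    - [0, 0.003, 0]

```text
time: 11.9
eef_pos: [0.4197, 0.2129, 0.0134]
tcp_rot: [3.139, 0.005, -0.266]
ft_force: [0.3, -0.3, 0.7]
width: 0.0002
grip_force: 0.0
```

Call:
step_arm:
  translation:
    - [0, 0, 0]
    - [0, 0, 0]
    - [0.02, 0, 0]
  turn:
    - [0, 0, 0]
    - [0, 0, 0]
    - [0, 0, 0]

```text
time: 12.2
eef_pos: [0.4253, 0.2131, 0.0172]
tcp_rot: [-3.141, -0.001, -0.265]
ft_force: [0.8, 0.0, 0.2]
width: -0.0001
grip_force: 0.0
```

```bash
python3 - <<'E'
from h import *
p=pose();print(p,(p[0]-SO)@us,(p[0]-SO)@vs,rel(sp(-.14,.0158),[np.pi,0,-.265]),rel(sp(-.08,.0158),[np.pi,0,-.265]))
E
```

```text
(array([0.42532178, 0.21306118, 0.01721059]), array([-3.14125767e+00, -1.37960536e-03, -2.64505931e-01])) -0.15273385213220472 0.00022836726147586195 (array([0.0637, 0.0012, 0.0071]), array([-0.0004, -0.0018,  0.0006])) (array([0.3637, 0.0013, 0.0076]), array([-0.0004, -0.0018,  0.0006]))
```

Call:
step_arm:
  translation:
    - [0.02, 0, 0.015]
    - [0.07, 0, 0.024]
    - [0.12, 0, 0.024]
    - [0.17, 0, 0.024]
    - [0.22, 0, 0.024]
  turn:
    - [0, 0, 0]
    - [0, 0, 0]
    - [0, 0, 0]
    - [0, 0, 0]
    - [0, 0, 0]

```text
time: 12.7
eef_pos: [0.4681, 0.201, 0.0114]
tcp_rot: [3.141, -0.0, -0.265]
ft_force: [-0.1, 0.8, -0.0]
width: -0.0001
grip_force: 0.1
```

Call:
step_arm:
  translation:
    - [0, 0, -0.01]
    - [0, 0, -0.018]
    - [0, 0, -0.018]
  turn:
    - [0, 0, 0]
    - [0, 0, 0]
    - [0, 0, 0]

```text
time: 13.0
eef_pos: [0.4666, 0.2014, 0.0151]
tcp_rot: [3.141, 0.0, -0.265]
ft_force: [0.1, -0.1, -0.5]
width: 0.0
grip_force: 0.0
```

```bash
python3 - <<'E'
from h import *
p=pose();print(p,(p[0]-SO)@us,(p[0]-SO)@vs,rel(sp(-.031,.0158),[np.pi,0,-.265]))
im,d=vision.camera("top"); it=vision.camera_info("top")
m=mask(im,(15,120,90),(35,255,255),(120,180,200,290)); r=rect(it,m,.018); q=np.r_[r[:2]/1000,0]-SO; print(r,q@us,q@vs,r[4]+15.2)
E
```

```text
(array([0.46663298, 0.20139256, 0.01507212]), array([ 3.14100304e+00,  4.08443537e-04, -2.64609425e-01])) -0.10980860402625751 -0.00021314791039455522 (array([ 0.394 , -0.0009, -0.0038]), array([0.0008, 0.0005, 0.0005]))
[529.56 185.82  37.69  98.11 -15.18] -0.04499961085605329 0.0012390628124404213 0.019999999999999574
```

Call:
step_arm:
  translation:
    - [0.01, 0, -0.005]
    - [0.06, 0, -0.005]
    - [0.11, 0, -0.005]
    - [0.16, 0, -0.005]
    - [0.21, 0, -0.005]
  turn:
    - [0, 0, 0]
    - [0, 0, 0]
    - [0, 0, 0]
    - [0, 0, 0]
    - [0, 0, 0]

```text
time: 13.55
eef_pos: [0.5087, 0.1901, 0.016]
tcp_rot: [3.141, -0.0, -0.265]
ft_force: [-0.5, 0.7, 0.9]
width: 0.0001
grip_force: 0.5
```

Call:
step_arm:
  translation:
    - [0.03, 0, 0]
    - [0.06, 0, 0]
    - [0.09, 0, 0]
    - [0.12, 0, 0]
    - [0.14, 0, 0]
  turn:
    - [0, 0, 0]
    - [0, 0, 0]
    - [0, 0, 0]
    - [0, 0, 0]
    - [0, 0, 0]

```text
time: 14.05
eef_pos: [0.535, 0.1829, 0.0159]
tcp_rot: [3.141, 0.0, -0.265]
ft_force: [-0.8, 0.2, -0.1]
width: -0.0002
grip_force: 0.2
```

```bash
python3 - <<'E'
from h import *
p=pose();print(p,(p[0]-SO)@us,(p[0]-SO)@vs,rel(sp(-.031,.016),[np.pi,0,-.265]))
im,d=vision.camera("top"); it=vision.camera_info("top")
m=mask(im,(15,120,90),(35,255,255),(120,180,200,290)); c=np.concatenate(cv2.findContours(m,0,1)[0]).reshape(-1,2); P=plane(it,c,.018)-SO; print("rear",np.percentile(P@us,[0,5]),(P@us).max(),(P@vs).min(),(P@vs).max())
E
```

```text
(array([0.53499599, 0.18291594, 0.01587888]), array([ 3.14108247e+00,  2.61156926e-05, -2.64706030e-01])) -0.0389927787705166 -0.00013989067369931524 (array([ 0.04  , -0.0007, -0.0006]), array([0.0006, 0.    , 0.0004]))
rear [-0.02388814 -0.0222326 ] 0.04558362946428806 -0.01666129896364538 0.023013177892400337
```

Call:
step_arm:
  translation:
    - [0.01, 0, 0]
    - [0.02, 0, 0]
    - [0.03, 0, 0]
    - [0.04, 0, 0]
    - [0.04, 0, 0]
  turn:
    - [0, 0, 0]
    - [0, 0, 0]
    - [0, 0, 0]
    - [0, 0, 0]
    - [0, 0, 0]

```text
time: 14.6
eef_pos: [0.5425, 0.1809, 0.0159]
tcp_rot: [3.141, -0.0, -0.265]
ft_force: [-0.3, 0.8, -0.1]
width: -0.0
grip_force: 0.0
```

```bash
python3 - <<'E'
from h import *
p=pose();print((p[0]-SO)@us,p[0][2],sense()["ft_force"])
E
```

```text
-0.031206687179490916 0.015942942107903722 [-0.25354332  0.82918567 -0.10499473]
```

Call:
step_arm:
  translation:
    - [0.005, 0, 0]
    - [0.01, 0, 0]
    - [0.01, 0, 0]
  turn:
    - [0, 0, 0]
    - [0, 0, 0]
    - [0, 0, 0]

```text
time: 14.9
eef_pos: [0.5443, 0.1804, 0.0159]
tcp_rot: [3.141, 0.0, -0.265]
ft_force: [-0.0, 0.5, 0.3]
width: 0.0002
grip_force: 0.0
```

Call:
step_arm:
  translation:
    - [0.005, 0, 0]
    - [0.01, 0, 0]
    - [0.01, 0, 0]
  turn:
    - [0, 0, 0]
    - [0, 0, 0]
    - [0, 0, 0]

```text
time: 15.2
eef_pos: [0.5453, 0.1801, 0.0158]
tcp_rot: [3.141, 0.002, -0.265]
ft_force: [-1.9, 1.5, 2.0]
width: 0.0001
grip_force: 1.9
```

Call:
step_arm:
  translation:
    - [0.005, 0, 0]
    - [0.01, 0, 0]
    - [0.01, 0, 0]
  turn:
    - [0, 0, 0]
    - [0, 0, 0]
    - [0, 0, 0]

```text
time: 15.5
eef_pos: [0.5455, 0.18, 0.0156]
tcp_rot: [3.14, 0.005, -0.265]
ft_force: [-8.4, 3.5, 5.9]
width: 0.0002
grip_force: 5.0
```

```bash
python3 - <<'E'
from h import *
p=pose();print((p[0]-SO)@us,p[0][2],sense()["ft_force"])
E
```

```text
-0.02807132709205961 0.015634886549500484 [-8.4426863   3.45290796  5.85442816]
```

Call:
step_arm:
  translation:
    - [-0.03, 0, 0]
    - [-0.1, 0, -0.05]
    - [-0.12, 0, -0.2]
    - [-0.12, 0, -0.4]
    - [-0.12, 0, -0.5]
  turn:
    - [0, 0, 0]
    - [0, 0, 0]
    - [0, 0, 0]
    - [0, 0, 0]
    - [0, 0, 0]

```text
time: 16.0
eef_pos: [0.5268, 0.1859, 0.1191]
tcp_rot: [-3.14, -0.005, -0.264]
ft_force: [0.7, 0.7, 0.5]
width: 0.0002
grip_force: 0.0
```

Call:
step_arm:
  translation:
    - [0, 0, 0]
    - [0, 0, 0]
  turn:
    - [0, 0, 0]
    - [0, 0, 0]

```text
time: 16.2
eef_pos: [0.5252, 0.1856, 0.116]
tcp_rot: [3.141, -0.001, -0.265]
ft_force: [-0.3, -0.4, 0.0]
width: 0.0001
grip_force: 0.0
```

```bash
python3 - <<'E'
from h import *
p=pose();print(p,(p[0]-SO)@us,rel(HEAD+[0,0,.10],[np.pi,0,-.265]))
i=vision.camera_info("wrist"); im,d=vision.camera("wrist"); np.savez("w7.npz",im=im,d=d,**i); cv2.imwrite("pics/w7.png",im)
m=mask(im,(15,120,90),(35,255,255),(150,30,400,330)); c=max(cv2.findContours(m,0,1)[0],key=cv2.contourArea).reshape(-1,2); P=plane(i,c,.018)-SO; print("rear",(P@us).min(),np.percentile(P@us,10),(P@vs).min(),(P@vs).max())
C=cloud(i,d);print(np.median(C[m>0][:,2])); h=cv2.cvtColor(im,cv2.COLOR_BGR2HSV); rd=((h[...,1]>150)&((h[...,0]<8)|(h[...,0]>172))); rd[250:]=0; ys,xs=np.nonzero(rd); cc,r=cv2.minEnclosingCircle(np.float32(np.c_[xs,ys])); print(cc,r,plane(i,[cc],.07))
E
```

```text
(array([0.52524444, 0.18562975, 0.11604678]), array([ 3.14143682e+00, -1.42498188e-03, -2.64634435e-01])) -0.049114691930920266 (array([ 5.555e-01, -2.000e-04,  8.100e-02]), array([ 0.0002, -0.0018,  0.0005]))
rear -0.018138698158316088 -0.017447403685265143 -0.018380240570669393 0.021475518479898866
0.016821197198486015
(275.0, 26.18644142150879) 32.95051193237305 [[0.63282428 0.15661592 0.07      ]]
```

View pics/w7.png

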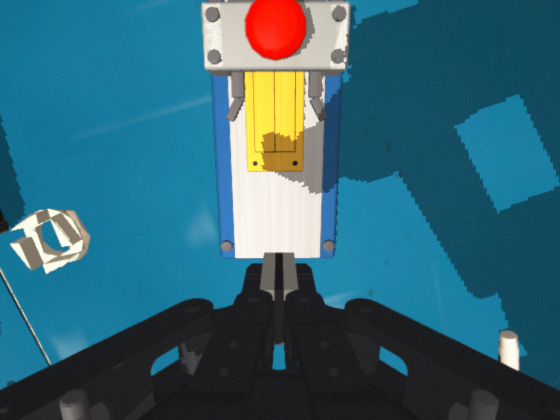

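The blank lies between the guides under the bridge, with its rear end at (275,170), about x=-18 to -20 mm, so it is home. The red head is at (275,26).

Call:
step_arm:
  translation:
    - [0.12, 0, 0]
    - [0.28, 0, 0]
    - [0.44, 0, 0]
    - [0.55, 0, 0.04]
    - [0.555, 0, 0.08]
  turn:
    - [0, 0, 0]
    - [0, 0, 0]
    - [0, 0, 0]
    - [0, 0, 0]
    - [0, 0, 0]

```text
time: 16.75
eef_pos: [0.6339, 0.1553, 0.0975]
tcp_rot: [3.14, 0.0, -0.266]
ft_force: [-0.2, 0.4, -0.2]
width: 0.0001
grip_force: 0.0
```

Call:
step_arm:
  translation:
    - [0, 0, 0]
    - [0, 0, 0.03]
    - [0, 0, 0.07]
    - [0, 0, 0.1]
    - [0, 0, 0.11]
  turn:
    - [0, 0, 0]
    - [0, 0, 0]
    - [0, 0, 0]
    - [0, 0, 0]
    - [0, 0, 0]

```text
time: 17.25
eef_pos: [0.631, 0.157, 0.077]
tcp_rot: [3.141, 0.002, -0.264]
ft_force: [0.7, 0.9, -0.5]
width: 0.0
grip_force: 0.0
```

```bash
python3 - <<'E'
from h import *
p=pose();print(p,p[0]-HEAD,sense()["ft_force"])
E
```

```text
(array([0.63097779, 0.15695343, 0.07699856]), array([ 3.14058381e+00,  1.59468546e-03, -2.64144543e-01])) [-0.00152221  0.00035343  0.07699856] [ 0.73383936  0.93654692 -0.50435084]
```

Now press: first 5 mm to contact, then on until the force jumps.

Call:
step_arm:
  translation:
    - [0.003, 0, 0.015]
    - [0.005, 0, 0.03]
    - [0.005, 0, 0.04]
    - [0.005, 0, 0.05]
    - [0.005, 0, 0.05]
  turn:
    - [0, 0, 0]
    - [0, 0, 0]
    - [0, 0, 0]
    - [0, 0, 0]
    - [0, 0, 0]

```text
time: 17.75
eef_pos: [0.6332, 0.1565, 0.068]
tcp_rot: [3.141, -0.0, -0.265]
ft_force: [-0.2, 0.4, 2.6]
width: -0.0
grip_force: 1.2
```

Call:
step_arm:
  translation:
    - [0, 0, 0.007]
    - [0, 0, 0.012]
    - [0, 0, 0.012]
    - [0, 0, 0.012]
  turn:
    - [0, 0, 0]
    - [0, 0, 0]
    - [0, 0, 0]
    - [0, 0, 0]

```text
time: 18.15
eef_pos: [0.6332, 0.1565, 0.0661]
tcp_rot: [3.141, -0.001, -0.265]
ft_force: [-0.8, 0.6, 4.9]
width: 0.0
grip_force: 2.5
```

Call:
step_arm:
  translation:
    - [0, 0, 0.006]
    - [0, 0, 0.012]
    - [0, 0, 0.012]
    - [0, 0, 0.012]
  turn:
    - [0, 0, 0]
    - [0, 0, 0]
    - [0, 0, 0]
    - [0, 0, 0]

```text
time: 18.55
eef_pos: [0.6333, 0.1565, 0.066]
tcp_rot: [-3.142, -0.002, -0.264]
ft_force: [-5.7, 0.0, 17.0]
width: 0.0001
grip_force: 8.6
```

Hard stop at 17 N, so the stroke is complete. Lift off.

Call:
step_arm:
  translation:
    - [0, 0, -0.03]
    - [0, 0, -0.08]
    - [0, 0, -0.2]
    - [0, 0, -0.35]
    - [0, 0, -0.5]
  turn:
    - [0, 0, 0]
    - [0, 0, 0]
    - [0, 0, 0]
    - [0, 0, 0]
    - [0, 0, 0]

```text
time: 19.05
eef_pos: [0.6325, 0.1562, 0.1636]
tcp_rot: [3.14, 0.002, -0.265]
ft_force: [-1.0, -0.4, -0.0]
width: -0.0002
grip_force: 0.0
```

Call:
step_arm:
  translation:
    - [-0.15, 0, 0]
    - [-0.35, 0, 0]
    - [-0.5, 0, 0]
    - [-0.5, 0, 0]
    - [-0.5, 0, 0]
  turn:
    - [0, 0, 0]
    - [0, 0, 0]
    - [0, 0, 0]
    - [0, 0, 0]
    - [0, 0, 0]

```text
time: 19.55
eef_pos: [0.5364, 0.1827, 0.1635]
tcp_rot: [3.141, -0.001, -0.264]
ft_force: [-0.5, -0.6, 1.0]
width: -0.0002
grip_force: 0.0
```

```bash
python3 - <<'E'
from h import *
p=pose();print(p)
i=vision.camera_info("wrist"); im,d=vision.camera("wrist")
m=mask(im,(15,120,90),(35,255,255),(150,30,400,330)); c=max(cv2.findContours(m,0,1)[0],key=cv2.contourArea).reshape(-1,2); P=plane(i,c,.018)-SO; print("rear",np.percentile(P@us,[0,5,10]),(P@vs).min(),(P@vs).max(),rect(i,m,.018))
C=cloud(i,d);print(np.median(C[m>0][:,2])); h=cv2.cvtColor(im,cv2.COLOR_BGR2HSV); rd=((h[...,1]>150)&((h[...,0]<8)|(h[...,0]>172))); rd[250:]=0; print("red z",np.median(C[rd][:,2]))
im,d=vision.camera("top"); print("alu",cloud(vision.camera_info("top"),d)[225:235,303:308,2].mean())
E
```

```text
(array([0.53643046, 0.18271061, 0.1635304 ]), array([ 3.14103892e+00, -6.53849609e-04, -2.63910976e-01]))
rear [-0.01739919 -0.01739849 -0.01739642] -0.018488632069724786 0.021735866645306214 [587.03 170.63  39.61  64.25 -14.31]
0.016784478403466863
red z 0.06957783757731806
alu 0.039358534952399916
```

```bash
python3 -c "
from cell import order; print(order.finish_job())"
```

```text
the job is handed in; nothing more can be done
None
```

The job is handed in at about 20 s of the 58 s allowed, with no verdict returned. The brass blank went home against the back stop, the plunger was pressed to its hard stop (17 N) and sprang back, and the aluminium blank is still flat in its well.

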